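Drop a keyed drill bush into a boring jig

ROBOT

A 6-joint arm with a two-finger parallel gripper is mounted at the origin on the work surface. World frame = base frame: x ahead of the robot, y to its left, z up, the work surface at z = 0. Lengths are in m, angles in rad, forces in N, time in s.
With the tool pointing down it reaches from about 0.275 to 0.85 m from the base axis. Payload 5.2 kg.
Tool frame: the origin (TCP) lies on the mounting face of the last link; the fingertips stand 173 mm ahead of it and the grasp point (between the pads) lies 155 mm ahead of it; z points along the fingers, y is the line along which they close (so a half turn about z gives the same grasp; the last joint's range is limited). The gripper opens to 85 mm and grips with 20 to 120 N. Pads are 22 mm wide; open, the fingers measure 114 mm over their backs; the gripper's body (76 mm by 85 mm) begins 54 mm behind the grasp point. The pads swing forward as they close: fully open they stand 13 mm farther back than shut.
Start: joints at [1.12, 0.259, 1.535, -0, 1.348, -0.203], TCP at [0.135, 0.533, 0.405] pointing down, gripper open.
Joint ranges: [-3.14, 3.14], [-0.91, 2.08], [0.19, 2.58], [-1.22, 4.36], [0.22, 2.71], [-3.12, 3.12]. Speed limits (rad/s): [2.57, 2.57, 3.14, 3.14, 3.14, 3.14].

INTERFACE

Orientations are given as a 3x3 rotation matrix whose columns are the frame's x, y, z axes.
In Python, from bench import * gives the robot as it stands. The module is installed in compiled form; this text tells all that it offers.
- The arm moves only by the shell command python3 -m jog 'ROWS' [OPENING]. ROWS is JSON, a list of rows, each a list of 2 entries, a list of its own where there are three numbers: the shift along the world's x, y, z each as a share of 3 cm, from -1 to 1, then the turn about the world's z as a share of 8 degrees, from -1 to 1. A call has 1 to 12 rows; each row shifts and turns the commanded pose from where the row before left it; what a row does not reach is not made up. A row lasts 1/8 s, in which the tool goes at most 62.5 mm and 10.7 degrees, less where a joint would pass 70% of its speed; a pose out of reach is approached as far as the arm can. A call with a number of a shift or a turn outside -1 to 1 is refused whole. A call with a gripper value outside its range is refused whole. OPENING is the opening in per cent of the stroke, from 0 (shut) to 100 (fully open), set as the call begins (- or left out, the last holds). The fingers move at their own pace and stop on an object; the grip force is fixed at half the most. Time passes only in rows, so rows that do not move let the fingers close. It gives the time, the measured TCP pose, the force, the opening and the grip force at its end, in the units of the state.
- sense(): the state, without advancing time (a new reading comes with each control period).
- get_image(name): name is "scene" or "top"; returns a dict with "color" (384x512x3 uint8, red, green, blue), "K" (3x3 intrinsics, pixels), "k1" (the pictures are not rectified: a ray, as slopes to the right and down, at radius r is drawn at 1 + k1 r^2 times it, then the intrinsics apply), "world_to_cam" (4x4, takes a point from world to camera coordinates). Camera axes: x right, y down, z forward; pixel columns grow to the right and rows downward; lengths in m; the calibration is good to about 2 mm. A picture is of the moment at which its call begins. There is no depth.
- sign_off(): hands the job in; it is judged then, once.
The state is a dict: "t": time; "joint_pos": joint angles; "joint_velocities": joint speeds; "tau": joint torques, N m; "eef_pos": TCP position; "tool_rot": TCP orientation; "contact_force": force on the tool from outside, world axes, zero at the start; "moment": the same for the moment, N m; "grip_width": finger opening in m; "grip_force": force on a finger pad.
Only numpy, scipy, OpenCV 4.12 (cv2) and the standard library are available. Lean on these libraries where they do the work, as an engineer would, in place of code of your own. Each camera call takes 0.05 s, during which the arm holds its last target. There are 200 camera calls.

TASK

Fit the brass drill bush into the boring jig on the pine board. First rest it upright on the jig with its nose in the hole and its two lugs lying on the blue plate, well off the two notches; then, with light pressure, turn it until the lugs drop into the notches and the bush is fully home. Leave it upright and released, and leave the black and the red bush where they stand.

Things in the scene. Friction and masses are not known exactly. Their poses are not given: they have to be found in the camera images.
- brass_bush_collar (a point): Brass drill bush, 72 mm tall, 0.2 kg, upright. Upward: steel nose 10 mm long, tapering from 40 to 30 mm across at the foot; flat bar 92 x 18 x 12 mm (underside 10 mm above the foot), its ends sticking out as two lugs; round brass collar 40 mm across, 50 mm tall, for gripping. Point: on the axis, half-way up the collar, 50 mm above the foot. z up, x along the bar; a half turn looks the same.
- jig_seat (a point): Keyed seat of the fixed boring jig: blue plate, top 54 mm above the bench. Point: centre of its 50 mm hole (26 mm deep), at the plate's top. z up. Two notches along x form a slot 102 x 32 mm with a yellow floor 12 mm down. Collar point above this point: 40 mm with lugs on the plate, 28 mm home (bar flush). Bar drops in within about 8 degrees of x, rests at 20 or more. Max press 60 N.
- black_bush_collar (a point): Black drill bush: same shape and size as the brass one, but its collar is black plastic. Not wanted; leave it standing. Point: on its axis, half-way up the collar, 50 mm above the foot. z up, x along the bar.
- red_bush_collar (a point): Red drill bush: same shape and size as the brass one, but its collar is red plastic. Not wanted; leave it standing. Point: on its axis, half-way up the collar, 50 mm above the foot. z up, x along the bar.
Things that resemble listed ones, but are neither listed nor needed, are in the scene too. Leave any orange, purple or turquoise look-alike of the part that bears brass_bush_collar alone.

How it is judged:
On the way:
1. the brass bush rests on the jig, upright, nose in the hole, its lugs on the blue plate at least 12 degrees off the slot (z of brass_bush_collar in the frame of jig_seat between 0.036 and 0.045 m and horizontal distance between brass_bush_collar and jig_seat below 0.012 m and angle between the x axis of brass_bush_collar and the x axis of jig_seat, either way round above 0.21 rad and angle between brass_bush_collar's own z axis and vertical below 0.17 rad and contact force between brass_bush and jig above 0.5 N), for 0.1 s.
At the end, for the whole second after the job is handed in: The brass bush is home in the jig: collar point 28 mm (within 4 mm) above the seat point and within 10 mm of its axis, bar within 15 degrees of the slot either way round, upright within 5.7 degrees, released and at rest (z of brass_bush_collar in the frame of jig_seat between 0.024 and 0.032 m and horizontal distance between brass_bush_collar and jig_seat below 0.01 m and angle between the x axis of brass_bush_collar and the x axis of jig_seat, either way round below 0.26 rad and angle between brass_bush_collar's own z axis and vertical below 0.1 rad and linear speed of brass_bush below 0.02 m/s); the robot touches nothing.
It fails at once if the black bush is moved by more than 30 mm (distance of black_bush_collar from where it was at the start of the episode above 0.03 m).
It fails at once if the red bush is moved by more than 30 mm (distance of red_bush_collar from where it was at the start of the episode above 0.03 m).
It fails at once if the brass bush is pressed on the jig with more than 60 N (contact force between brass_bush and jig above 60 N).
It also fails if it takes over 35 s, if anything falls off the work surface, if the arm or the gripper's body presses on something with over 40 N, if the wrist force passes 120 N, or if a joint passes its speed limit or range.

## Working session

There is one attempt and no reset: what is moved stays moved. The work goes in short steps, Python scripts to look and compute and a shell command to move; the robot and the scene stay as the last step left them, time stands still between calls to the robot, and variables do not carry over. Pictures are saved under pics/ and viewed, at most 10 in all, crops included, and the job is handed in when it is done.

```bash
mkdir -p pics; cat > h.py <<'E'
import numpy as np, cv2
from bench import *
def pix2plane(im,uv,z):
    uv=np.atleast_2d(np.array(uv,float))
    K=im["K"];d=np.array([im["k1"],0,0,0,0],float)
    n=cv2.undistortPoints(uv.reshape(-1,1,2),K,d).reshape(-1,2)
    T=im["world_to_cam"];R=T[:3,:3];c=-R.T@T[:3,3]
    r=np.c_[n,np.ones(len(n))]@R
    return c+r*((z-c[2])/r[:,2])[:,None]
def grab(n,f=None):
    im=get_image(n)
    if f: cv2.imwrite("pics/"+f,im["color"][:,:,::-1])
    return im
E
python3 - <<'E'
from h import *
for n in("scene","top"):
    im=grab(n,n+"0.png"); T=im["world_to_cam"]; print(n,-T[:3,:3].T@T[:3,3],im["K"][0,0],im["k1"],T[2,:3])
s=sense();print(s["t"],s["eef_pos"],s["tool_rot"],s["grip_width"])
E
```

```text
scene [ 1.00865852 -0.77309594  0.6407755 ] 495.47548699727867 0.06145359767768699 [-0.45501124  0.71316827 -0.53325021]
top [0.33463193 0.00510674 1.11674138] 461.66671803904256 -0.10061086318231283 [ 0.16707003 -0.01787252 -0.98578303]
0.1 [0.13478701 0.5330348  0.40394432] [[-9.69454026e-01  2.45271943e-01 -7.51390018e-04]
 [ 2.45272837e-01  9.69452897e-01 -1.52168623e-03]
 [ 3.55210291e-04 -1.65950041e-03 -9.99998560e-01]] 0.08582596004473478
```

View pics/scene0.png

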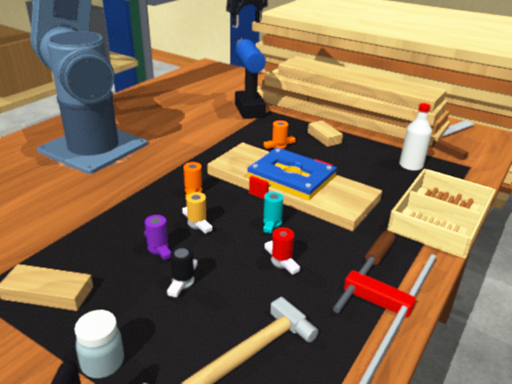

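View pics/top0.png

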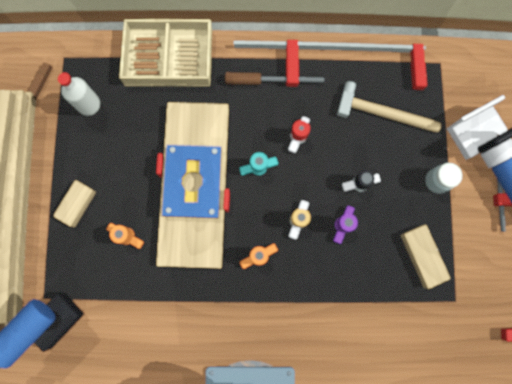

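The scene view shows the brass bush at about (197,208), with a purple bush to its left and an orange one behind it. In the top view brass is at (300,217) with its white bar running roughly along the image's vertical. The jig's blue plate is at (192,181) with its yellow slot also near vertical. Next I measure both.

```bash
python3 - <<'E'
from h import *
im=grab("top");c=im["color"];hsv=cv2.cvtColor(c,cv2.COLOR_RGB2HSV)
def comp(m,near):
    n,l,s,ce=cv2.connectedComponentsWithStats(m.astype(np.uint8))
    ok=[i for i in range(1,n) if s[i,4]>15 and np.hypot(*(ce[i]-near))<45]
    for i in ok: print("  comp",s[i],ce[i].round(1))
    i=max(ok,key=lambda i:s[i,4]); v,u=np.nonzero(l==i);return np.c_[u,v].astype(float)
def axis(P):
    q=P[:,:2]-P[:,:2].mean(0);w,V=np.linalg.eigh(q.T@q);a=V[:,1];return np.degrees(np.arctan2(a[1],a[0]))%180, np.ptp(q@a)
H,S,V=[hsv[...,i].astype(int) for i in range(3)]
# brass
br=comp((H>12)&(H<28)&(S>90)&(V>110),(300,217));wh=(S<60)&(V>120)
print("brass centroid z.072",pix2plane(im,br.mean(0),.070),len(br))
yy,xx=np.mgrid[:384,:512];near=np.hypot(xx-300,yy-218)<28
v,u=np.nonzero(wh&near);P=pix2plane(im,np.c_[u,v],.022);print("bar ang,len,mid",axis(P),cv2.minAreaRect(P[:,:2].astype(np.float32)))
bl=comp((H>100)&(H<125)&(S>110)&(V>80),(192,181));P=pix2plane(im,bl,.054)
print("plate",cv2.minAreaRect(P[:,:2].astype(np.float32)),axis(P))
near=np.hypot(xx-192,yy-181)<28
v,u=np.nonzero(near&~((H>95)&(H<130)&(S>80)));P=pix2plane(im,np.c_[u,v],.054)
print("slot",len(u),cv2.minAreaRect(P[:,:2].astype(np.float32)),axis(P))
for n,p in dict(orange=(260,255),purple=(347,222),teal=(259,162),red=(301,129),black=(366,179)).items(): print(n,pix2plane(im,p,.07)[0].round(3))
a=cv2.resize(c[140:265,150:365],None,fx=3.7,fy=3.7,interpolation=cv2.INTER_CUBIC);cv2.imwrite("pics/z1.png",a[:,:,::-1])
E
```

```text
comp [291 208  20  19 215] [300.4 217.8]
brass centroid z.072 [[ 0.44386643 -0.11328936  0.07      ]] 215
bar ang,len,mid (np.float64(160.85883914322176), np.float64(0.09741407112272568)) ((0.4456803798675537, -0.11451662331819534), (0.023738466203212738, 0.0974174365401268), 70.76815795898438)
  comp [ 163  146   57   71 2795] [191.5 181.6]
plate ((0.5299397706985474, 0.13941475749015808), (0.12659789621829987, 0.16507086157798767), 88.82644653320312) (np.float64(178.89768598904578), np.float64(0.16504799791168545))
slot 736 ((0.5312602519989014, 0.11975429952144623), (0.10261601209640503, 0.08907061070203781), 1.2597085237503052) (np.float64(179.17193787985798), np.float64(0.10280571437691588))
orange [ 0.359 -0.022  0.07 ]
purple [ 0.435 -0.22   0.07 ]
teal [ 0.573 -0.018  0.07 ]
red [ 0.654 -0.116  0.07 ]
black [ 0.536 -0.268  0.07 ]
```

View pics/z1.png

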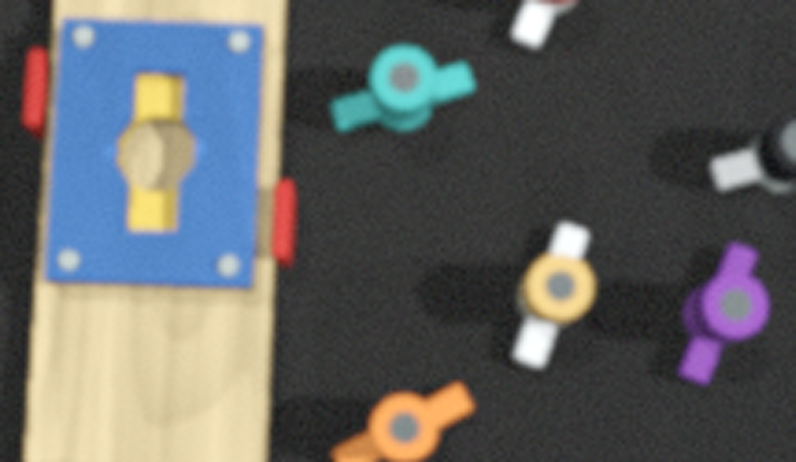

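The crop shows the brass bush centred at crop (560,287) with its bar tilted clockwise from vertical. The jig hole is at crop (156,153), with yellow notches above and below it. Now I refine the seat and cross-check both with the scene camera.

```bash
python3 - <<'E'
from h import *
def lab(m,pt):
    n,l,s,ce=cv2.connectedComponentsWithStats(m.astype(np.uint8));v,u=np.nonzero(l==l[pt[1],pt[0]]);return np.c_[u,v].astype(float)
for nm,bp,sp in(("top",(305,212),(192,181)),("scene",(196,213),(291,169))):
    im=grab(nm);hsv=cv2.cvtColor(im["color"],cv2.COLOR_RGB2HSV);H,S,V=[hsv[...,i].astype(int) for i in range(3)]
    q=lab(~((H>95)&(H<130)&(S>80)),sp);P=pix2plane(im,q,.054)[:,:2].astype(np.float32)
    print(nm,"slot",len(q),cv2.minAreaRect(P))
    # hub ("yellow") ends
    q=lab((H>12)&(H<28)&(S>90)&(V>100),bp);lo=q.min(0);hi=q.max(0);print("brass box",lo,hi)
    if nm=="scene":
        top=[(lo[0]+hi[0])/2,lo[1]]; print("far top rim",pix2plane(im,top,.072),"axis mid z.047",pix2plane(im,(lo+hi)/2,.047))
E
```

```text
top slot 722 ((0.5308165550231934, 0.13962198793888092), (0.10276981443166733, 0.04925021529197693), 1.6246057748794556)
brass box [291. 208.] [310. 226.]
scene slot 203 ((0.5374168753623962, 0.13443788886070251), (0.09260905534029007, 0.03314346820116043), 8.591525077819824)
brass box [184. 162.] [205. 222.]
far top rim [[0.35193969 0.00176092 0.072     ]] axis mid z.047 [[ 0.40818307 -0.06888815  0.047     ]]
```

```bash
python3 -m jog '[[[0.47,-0.98,0],0],[[0.47,-0.98,0],0],[[0.47,-0.98,0],0],[[0.47,-0.98,0],0],[[0.47,-0.98,0],0],[[0.47,-0.98,0],0],[[0.47,-0.98,0],0],[[0.47,-0.98,0],0],[[0.47,-0.98,0],0],[[0.47,-0.98,0],0],[[0.47,-0.98,0],0],[[0.47,-0.98,0],0]]' 100
```

```text
t: 1.75
eef_pos: [0.3043, 0.1794, 0.4048]
tool_rot: [[-0.969, 0.245, 0.0], [0.245, 0.969, 0.0], [-0.0, 0.0, -1.0]]
contact_force: [0.6, 0.1, -0.7]
grip_width: 0.0855
grip_force: 0.0
```

```bash
python3 -m jog '[[[0.467,-0.977,-0.35],0],[[0.467,-0.977,-0.35],0],[[0.467,-0.977,-0.35],0],[[0.467,-0.977,-0.35],0],[[0.467,-0.977,-0.35],0],[[0.467,-0.977,-0.35],0],[[0.467,-0.977,-0.35],0],[[0.467,-0.977,-0.35],0],[[0.467,-0.977,-0.35],0],[[0.467,-0.977,-0.35],0],[[0,0,0],0],[[0,0,0],0]]'; python3 - <<'E'
from h import *
a=grab("scene")["color"][120:290,90:320];b=grab("top")["color"][130:290,200:400]
A=cv2.resize(a,(540,400));B=cv2.resize(b,(500,400));cv2.imwrite("pics/z2.png",cv2.resize(np.hstack([A,B]),(800,308))[:,:,::-1])
E
```

```text
t: 3.25
eef_pos: [0.4438, -0.1124, 0.2996]
tool_rot: [[-0.969, 0.246, -0.001], [0.246, 0.969, 0.001], [0.001, 0.001, -1.0]]
contact_force: [-0.4, 0.2, -1.0]
grip_width: 0.0852
grip_force: 0.0
```

View pics/z2.png

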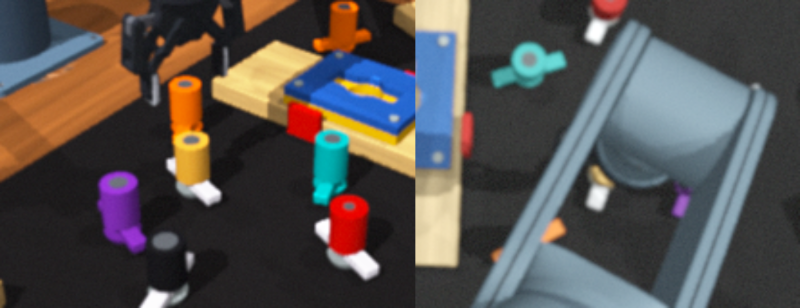

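The scene crop shows the open fingers hanging above the brass bush, at crop (191,140). The top view is mostly hidden by the arm. I check the collar top from the scene camera, then descend.

```bash
python3 - <<'E'
from h import *
print(pix2plane(grab("scene"),(195.8,196),.072))
E
python3 -m jog '[[[0.02,-0.04,-0.8],0],[[0,0,-0.8],0],[[0,0,-0.8],0],[[0,0,-0.5],0],[[0,0,-0.27],0],[[0,0,0],0]]'
```

```text
[[ 0.4453817  -0.10893065  0.072     ]]
t: 4.15
eef_pos: [0.4447, -0.1135, 0.2046]
tool_rot: [[-0.97, 0.245, -0.0], [0.245, 0.97, 0.0], [0.0, 0.0, -1.0]]
contact_force: [-0.4, -0.2, -0.6]
grip_width: 0.0858
grip_force: 0.0
```

Consistent within a few mm. Closing.

```bash
python3 -m jog '[[[0,0,0],0],[[0,0,0],0],[[0,0,0],0],[[0,0,0],0],[[0,0,0],0],[[0,0,0],0],[[0,0,0],0],[[0,0,0],0]]' 0
```

```text
t: 5.15
eef_pos: [0.445, -0.1139, 0.2052]
tool_rot: [[-0.969, 0.245, 0.001], [0.245, 0.969, -0.0], [-0.001, -0.0, -1.0]]
contact_force: [-0.5, 1.7, 4.9]
grip_width: 0.039
grip_force: 59.5
```

```bash
python3 -m jog '[[[0,0,0.6],0],[[0,0,1],0],[[0,0,1],0],[[0,0.5,1],0],[[0.32,0.9,0.4],-0.25],[[0.32,0.9,0],-0.25],[[0.32,0.9,0],-0.25],[[0.32,0.9,0],-0.25],[[0.32,0.9,0],-0.25],[[0.32,0.9,0],-0.25],[[0.32,0.9,0],0],[[0.32,0.9,0],0]]';python3 -m jog '[[[0.3,0.75,-0.5],0],[[0,0,-0.5],0],[[0,0,0],0],[[0,0,0],0]]'; python3 - <<'E'
from h import *
b=grab("top")["color"][120:250,120:300];a=grab("scene")["color"][90:240,190:390]
A=cv2.resize(a,(480,360));B=cv2.resize(b,(480,346));B=cv2.copyMakeBorder(B,0,14,0,0,0);cv2.imwrite("pics/z3.png",cv2.resize(np.hstack([A,B]),(800,300))[:,:,::-1])
E
```

```text
t: 6.65
eef_pos: [0.5215, 0.118, 0.3239]
tool_rot: [[-0.897, 0.441, -0.002], [0.441, 0.897, -0.0], [0.001, -0.001, -1.0]]
contact_force: [-0.1, -1.1, -2.2]
grip_width: 0.0388
grip_force: 60.4
t: 7.15
eef_pos: [0.5304, 0.1389, 0.2946]
tool_rot: [[-0.897, 0.442, -0.001], [0.442, 0.897, -0.0], [0.0, -0.001, -1.0]]
contact_force: [0.7, -0.0, -1.3]
grip_width: 0.0388
grip_force: 60.7
```

View pics/z3.png

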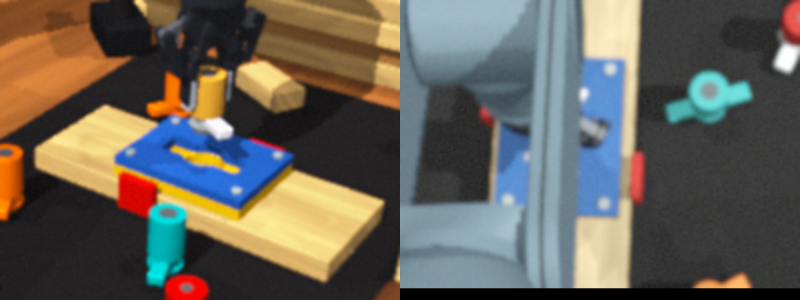

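The scene crop shows the brass bush upright in the fingers above the jig, with a white lug at crop (213,128) hanging over the hole. Its bar is clearly off the slot. Next I check the bush's axis against the expected position in the scene view.

```bash
python3 - <<'E'
from h import *
im=grab("scene");c=im["color"];hsv=cv2.cvtColor(c,cv2.COLOR_RGB2HSV);H,S,V=[hsv[...,i].astype(int) for i in range(3)]
s=sense();e=s["eef_pos"]
def proj(p):
    T=im["world_to_cam"];return cv2.projectPoints(np.array([p],float),cv2.Rodrigues(T[:3,:3])[0],T[:3,3],im["K"],np.array([im["k1"],0,0,0,0.]))[0].ravel()
z=e[2]-.155
for n,p in dict(top=(e[0],e[1],z+.022),mid=(e[0],e[1],z),seat=(.531,.1396,.054),yel_a=(.582,.1396,.042),yel_b=(.48,.1396,.042)).items(): print(n,proj(p).round(1))
m=((H>12)&(H<28)&(S>90)&(V>90));m[:110]=0
for v in range(120,156,3):
    u=np.nonzero(m[v,280:312])[0]+280; print(v,u.min() if len(u) else 0,u.max() if len(u) else 0,len(u))
bl=((H>100)&(H<125)&(S>110)&(V>80));n,l,st,ce=cv2.connectedComponentsWithStats(bl.astype(np.uint8))
i=l[185,270] or 1;print(st[i])
k=(l==i).astype(np.uint8);h=cv2.convexHull(np.argwhere(k)[:,::-1].astype(np.int32));ap=cv2.approxPolyDP(h,4,True)[:,0];print(ap.tolist());P=pix2plane(im,ap,.054)[:,:2];print(P.round(4).tolist())
z=cv2.resize(c[110:210,235:350],(690,600),interpolation=cv2.INTER_CUBIC);cv2.imwrite("pics/z4.png",z[:,:,::-1])
E
```

```text
top [293.2 126. ]
mid [292.5 134.7]
seat [290.2 167.4]
yel_a [308.7 178.2]
yel_b [271.7 165.5]
120 0 0 0
123 290 311 12
126 298 311 10
129 289 311 19
132 289 311 18
135 289 311 15
138 289 301 13
141 288 301 14
144 287 301 15
147 281 300 18
150 0 0 0
153 0 0 0
[103   0  16  32 376]
[[118, 0], [114, 27], [107, 31], [103, 0]]
[[-1.0741, 1.1315], [-0.7039, 0.7515], [-0.6789, 0.6884], [-1.1282, 1.0794]]
```

View pics/z4.png

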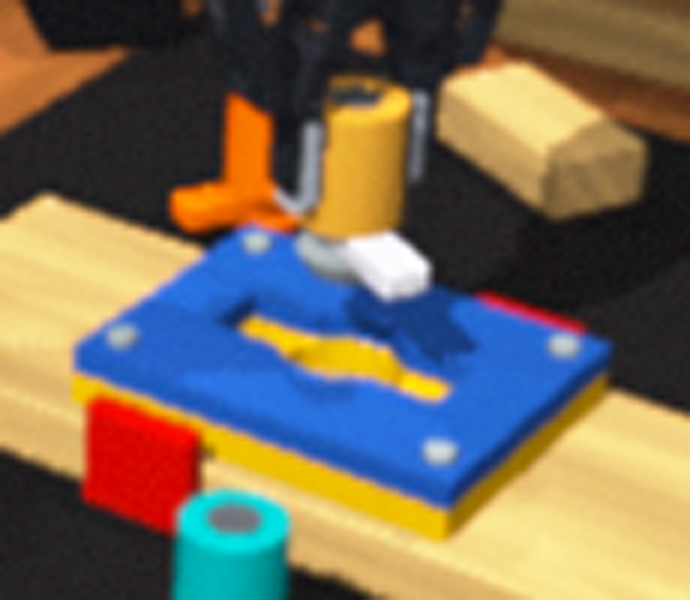

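The crop shows the bush nearly upright, about 3 px right of prediction at crop (361,157). The jig centre, from its four screws at about (342,340), is about 2 px right of prediction, so the relative error is only about 2 mm. I make a small correction and lower.

```bash
python3 -m jog '[[[-0.04,-0.03,-0.3],0],[[0,0,-0.5],0],[[0,0,-0.3],0],[[0,0,-0.2],0],[[0,0,-0.08],0],[[0,0,0],0]]'
```

```text
t: 8.05
eef_pos: [0.5295, 0.1388, 0.2531]
tool_rot: [[-0.897, 0.441, -0.0], [0.441, 0.897, -0.0], [0.0, -0.0, -1.0]]
contact_force: [-0.2, -0.5, -1.9]
grip_width: 0.0394
grip_force: 60.7
```

```bash
python3 -m jog '[[[0,0,-0.05],0],[[0,0,-0.05],0],[[0,0,0],0]]'
```

```text
t: 8.43
eef_pos: [0.5294, 0.1387, 0.2502]
tool_rot: [[-0.897, 0.441, 0.0], [0.441, 0.897, -0.0], [-0.0, 0.0, -1.0]]
contact_force: [0.2, 0.9, -2.7]
grip_width: 0.0389
grip_force: 60.7
```

```bash
python3 -m jog '[[[0,0,-0.05],0],[[0,0,0],0]]'; python3 -m jog '[[[0,0,-0.05],0],[[0,0,0],0]]'
```

```text
t: 8.68
eef_pos: [0.5294, 0.1388, 0.2492]
tool_rot: [[-0.897, 0.441, 0.001], [0.441, 0.897, 0.0], [-0.0, 0.0, -1.0]]
contact_force: [-2.1, -0.7, 2.2]
grip_width: 0.0387
grip_force: 61.3
t: 8.93
eef_pos: [0.5293, 0.1388, 0.2491]
tool_rot: [[-0.897, 0.441, 0.001], [0.441, 0.897, -0.0], [-0.001, 0.0, -1.0]]
contact_force: [-5.8, 0.5, 13.5]
grip_width: 0.0388
grip_force: 62.4
```

Contact came at the expected height (TCP 0.249, 13 N), so the bush rests with its lugs on the plate, 30° off the slot. Now I turn it.

```bash
python3 -m jog '[[[0,0,0],0],[[0,0,0],0.4],[[0,0,0],0.4],[[0,0,0],0.4],[[0,0,0],0.4],[[0,0,0],0.4],[[0,0,0],0.4],[[0,0,0],0]]'
```

```text
t: 9.93
eef_pos: [0.5301, 0.138, 0.2488]
tool_rot: [[-0.993, 0.121, 0.003], [0.121, 0.993, -0.002], [-0.003, -0.001, -1.0]]
contact_force: [-3.1, -3.3, 7.6]
grip_width: 0.0388
grip_force: 61.4
```

```bash
python3 -m jog '[[[0,0,0],0.35],[[0,0,0],0.35],[[0,0,0],0.35],[[0,0,-0.02],0.2],[[0,0,0],0]]'; python3 -m jog '[[[0,0,-0.05],0.1],[[0,0,-0.05],0],[[0,0,0],0]]'
```

```text
t: 10.55
eef_pos: [0.5293, 0.1387, 0.2464]
tool_rot: [[-0.999, -0.052, -0.0], [-0.052, 0.999, -0.0], [0.0, -0.0, -1.0]]
contact_force: [0.3, 0.1, -2.4]
grip_width: 0.0388
grip_force: 60.6
t: 10.92
eef_pos: [0.5293, 0.1387, 0.2434]
tool_rot: [[-0.998, -0.066, -0.0], [-0.066, 0.998, -0.0], [0.0, -0.0, -1.0]]
contact_force: [0.3, 0.1, -2.1]
grip_width: 0.0388
grip_force: 60.6
```

The bush dropped in: it is below 0.249 with no contact force. Now I lower it to home, at TCP about 0.237.

```bash
python3 -m jog '[[[0,0,-0.07],0],[[0,0,-0.07],0],[[0,0,-0.03],0],[[0,0,0],0]]'; python3 -m jog '[[[0,0,-0.05],0],[[0,0,0],0]]'
```

```text
t: 11.42
eef_pos: [0.5294, 0.1387, 0.2384]
tool_rot: [[-0.998, -0.066, -0.0], [-0.066, 0.998, -0.0], [0.0, -0.0, -1.0]]
contact_force: [-0.5, -0.4, -3.5]
grip_width: 0.0386
grip_force: 60.6
t: 11.68
eef_pos: [0.5295, 0.1387, 0.2373]
tool_rot: [[-0.998, -0.066, 0.0], [-0.066, 0.998, -0.0], [-0.0, -0.0, -1.0]]
contact_force: [-0.9, 0.1, 0.1]
grip_width: 0.039
grip_force: 61.0
```

It touches at 0.2373, which is home. Releasing.

```bash
python3 -m jog '[[[0,0,0],0],[[0,0,0],0],[[0,0,0],0],[[0,0,0],0],[[0,0,0],0],[[0,0,0],0]]' 100; python3 -m jog '[[[0,0,0.3],0],[[0,0,0.6],0],[[0,0,1],0],[[0,0,1],0],[[0,0,1],0],[[0,0.5,1],0],[[-0.5,1,0],0],[[-0.5,1,0],0],[[-0.5,1,0],0],[[-0.5,1,0],0],[[-0.5,1,0],0],[[-0.5,1,0],0]]'; python3 - <<'E'
from h import *
im=grab("top");c=im["color"]
b=c[120:250,120:300];a=grab("scene")["color"][110:210,235:350]
A=cv2.resize(a,(400,348));B=cv2.resize(b,(400,289));B=cv2.copyMakeBorder(B,0,59,0,0,0);cv2.imwrite("pics/z5.png",np.hstack([A,B])[:,:,::-1])
E
```

```text
t: 12.42
eef_pos: [0.5294, 0.1387, 0.237]
tool_rot: [[-0.998, -0.066, -0.0], [-0.066, 0.998, 0.0], [0.0, 0.0, -1.0]]
contact_force: [0.1, 0.1, 0.2]
grip_width: 0.0854
grip_force: 0.0
t: 13.92
eef_pos: [0.4387, 0.3346, 0.3848]
tool_rot: [[-0.998, -0.066, 0.001], [-0.066, 0.998, 0.0], [-0.001, 0.0, -1.0]]
contact_force: [0.8, -0.8, 0.2]
grip_width: 0.0855
grip_force: 0.0
```

View pics/z5.png

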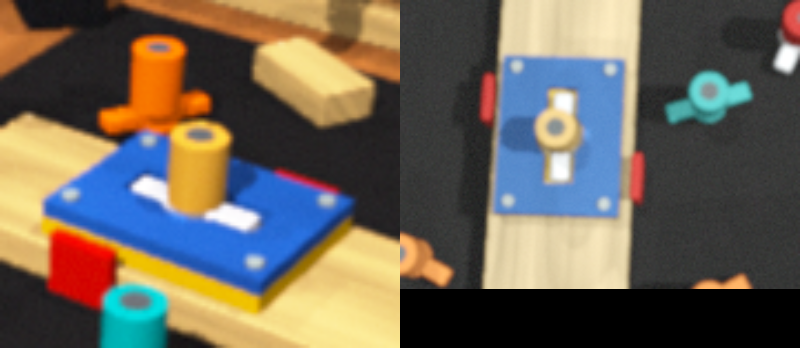

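The picture shows the bush upright with its white bar flush in the slot, at left crop (195,200) and right crop (560,130). The arm is clear of it.

```bash
python3 -m jog '[[[0,0,0],0],[[0,0,0],0]]'; python3 -c "from bench import *; print(sign_off())"
```

```text
t: 14.28
eef_pos: [0.4398, 0.333, 0.3842]
tool_rot: [[-0.998, -0.065, 0.0], [-0.065, 0.998, -0.0], [-0.0, -0.0, -1.0]]
contact_force: [0.1, 0.9, -0.5]
grip_width: 0.0857
grip_force: 0.0
the job is handed in; nothing more can be done
None
```

The brass bush is home in the jig, upright and released, after first resting about 30° off the slot; the black and red bushes were not touched, and I handed the job in at about 14 s (sign-off returned no verdict).

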